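# Change the battery pack of the bench scale

## Robot

A 7-joint arm with a two-finger parallel gripper is mounted at the origin on the work surface. World frame = base frame: x ahead of the robot, y to its left, z up, the work surface at z = 0. Lengths are in m, angles in rad, forces in N, time in s.
With the tool pointing down it reaches from about 0.425 to 0.95 m from the base axis. Payload 4.7 kg.
Tool frame: the origin (TCP) lies on the centre line of the jaws, within the pads' length; the fingertips stand robot.nose_length ahead of it and the grasp point (between the pads) lies 8 mm behind it (robot.nose_length is the distance from the TCP to the fingertips, in m); z points along the fingers, y is the line along which they close (so a half turn about z gives the same grasp; the last joint's range is limited). The gripper opens to 85 mm and grips with 20 to 120 N. Pads are 22 mm wide; open, the fingers measure 114 mm over their backs; the gripper's body (76 mm by 85 mm) begins 54 mm behind the grasp point. The pads swing forward as they close: fully open they stand 13 mm farther back than shut.
Start: joints at [1.098, 0.469, -0.049, 1.532, 0.024, 1.141, -0.082], TCP at [0.29, -0.61, 0.242] pointing down, gripper open.
Joint ranges: [-2.59, 2.59], [-0.33, 1.99], [-1.39, 1.29], [0.1, 2.45], [-1.04, 4.18], [0.21, 1.99], [-2.66, 2.66]. Speed limits (rad/s): [2.57, 2.57, 3.14, 3.14, 3.14, 3.14, 3.14].

## Interface

Orientations are given as [roll, pitch, yaw] about the fixed x, y, z axes, in that order (R = Rz(yaw) Ry(pitch) Rx(roll)).
In Python, from plant import robot gives the robot as it stands. Calls block until the motion is done:
- robot.goto(position, orientation): joint-space move of the TCP to a pose.
- robot.move_straight(position, vel=0.15, attitude=None, contact_N=None): straight line of the TCP; attitude=None keeps the orientation; vel is the mean speed in m/s. With contact_N (N) it stops when the force on the tool has changed by that much, and returns True; else False.
- robot.move_joints(angles): joint-space move.
- robot.grip(opening, strength=None): opening from 0.0 (shut) to 1.0 (fully open); strength is the grip in N (None keeps the last); returns when the fingers have stopped.
- robot.sleep(seconds).
- robot.inverse_kinematics(position, orientation): joint angles nearest the present ones, or None.
- robot.sense(): the state.
- robot.grab_frame(name): name is "side" or "top"; returns a dict with "image" (400x640x3 uint8, red, green, blue), "range_z" (400x640 float32, m along the optical axis (not along the pixel's ray), 0 where there is no reading), "fx", "fy", "cx", "cy" (pixels), "R" (3x3) and "t" (3): a world point X has camera coordinates R X + t. Camera axes: x right, y down, z forward; pixel columns grow to the right and rows downward; lengths in m; the calibration is good to about 2 mm. A picture is of the moment at which its call begins.
A pose or a line that the arm cannot do raises robot.IKError and nothing moves.
- robot.close_job(): hands the job in; it is judged then, once.
The state is a dict: "t": time; "joint_pos": joint angles; "joint_velocities": joint speeds; "effort": joint torques, N m; "tcp_pos": TCP position; "tcp_rot": TCP orientation; "wrist_force": force on the tool from outside, world axes, zero at the start; "torque": the same for the moment, N m; "opening": opening from 0.0 (shut) to 1.0 (fully open); "gripper_force": force on a finger pad.
Only numpy, scipy, OpenCV 4.12 (cv2) and the standard library are available. Lean on these libraries where they do the work, as an engineer would, in place of code of your own. Each camera call takes 0.05 s, during which the arm holds its last target. There are 200 camera calls.

## Task

The bench scale's battery is flat: press the pack in its bay down until it bottoms and let it pop up, then take it out and stand it fully down in the charger's empty well. Then load the full-size charged pack from the charger into the bay and press it home, so that the catch holds it down when you let go. Feel for the end of the travel and never let a pack press on the bay's contacts with more than 18 N; do not knock or jam anything hard against the scale, and leave the small pack and the two cups as they are.

Things in the scene. Friction and masses are not known exactly. Their poses are not given: they have to be found in the camera images.
- scale: White bench scale, 220 (x) x 320 (y) x 100 mm, fixed. Origin: centre of its underside; z up, display towards its -x. Steel pan (176 x 184 mm, top at 113 mm) with a paper cup on its +y half. The battery bay opens upward in the deck of its -y half, in a grey collar 5 mm high (top at 105 mm, outer size 49 x 65 mm).
- bay_mouth (a point): Centre of the bay's mouth, level with the collar's top; axes as the scale's. Slot 26.5 (x) x 42.5 mm (y), 1.25 mm play each side of a pack; the collar's upper 5 mm widen by 5 mm per side (45 degree lead-in). A sprung cradle in the slot carries the pack: its top stands 32 mm above the collar with the cradle up (it then lifts out freely), 12 mm held by the catch, 3 mm or more at the stop.
- cradle (a joint): Depth of the sprung cradle, m: 0 up, 0.020 held. Spring 4 N at 0, 7 N at 0.020. Push-push catch: pressed to its hard stop and let go, a free cradle stays at 0.020 and a held one comes up to 0. The stop is 3.1 to 8.6 mm below the held position, differing from scale to scale; the catch changes over only in the last 1 mm before it. There the force rises steeply above the spring's 8 N.
- contact_plate: Grey plate with two brass contacts on top of the cradle, 24.5 x 40.5 mm, at the bottom of the bay: a pack stands on it. Origin: centre of its top, 46 mm below the collar's top with the cradle up, 66 mm held. The limit of 18 N is the force of the pack on this plate, its weight (up to 2 N) included.
- spent_pack: The flat battery pack, black plastic, 24 (x) x 40 (y) x 78 mm (z), 0.13 to 0.2 kg, at the start held in the bay with its axes along the scale's. Origin: centre of its underside. Straight sides from 4 to 67 mm; the top 11 mm is a bevelled cap that narrows to 8 x 36 mm, too slanted to grip; the lowest 4 mm is 21 x 37 mm. Works either way round.
- spent_pack_top (a point): Centre of the flat pack's top, 78 mm above its origin.
- charged_pack: The charged pack, exactly like the flat one, standing upright in one of the charger's wells (well 1 or well 2), axes along the charger's. Origin: centre of its underside.
- charged_pack_top (a point): Centre of the charged pack's top, 78 mm above its origin.
- small_pack: A shorter pack of another instrument, 24 x 40 x 52 mm, in the other of wells 1 and 2; leave it. Origin: centre of its underside.
- charger: Grey charger block, 76 (x) x 214 (y) x 45 mm, fixed to the bench, with a 82 x 220 x 10 mm black foot and a row of three wells along its y, 66 mm apart. Origin: centre of its underside; z up.
- well_1 (a point): Centre of the floor of the well at the charger's +y end, 15 mm above the bench, axes as the charger's. Each well is 30 (x) x 46 (y) mm and 30 mm deep, square-edged, so a pack has 3 mm play each side and stands 48 mm above the charger.
- well_2 (a point): Centre of the floor of the middle well.
- well_3 (a point): Centre of the floor of the well at the charger's -y end: the empty one.
- mixing_cup: Paper cup, 76 mm across the rim, 85 mm tall, standing on the scale's pan. Origin: centre of its underside.
- porcelain_cup: White porcelain cup, 58 mm across, 45 mm tall, beside the charger on its -x side. Origin: centre of its underside.
Not all that is in view belongs to the job. Leave any blue look-alike of the charged_pack alone.

How it is judged:
By the outcome, as a careful person would: the job done as asked, in the order asked, and still so for the second after the job is handed in, with the robot touching nothing.
It also fails if it takes over 72 s, if anything falls off the work surface, if the arm or the gripper's body presses on something with over 40 N, if the wrist force passes 120 N, or if a joint passes its speed limit or range.

## Working session

There is one attempt and no reset: what is moved stays moved. The work goes in short steps, each a Python script; the robot and the scene stay as the last script left them, time stands still between calls to the robot, and variables do not carry over. Pictures are saved under pics/ and viewed, at most 10 in all, crops included, and the job is handed in when it is done.

```bash
mkdir -p pics; ls; python3 - <<'E'
from plant import robot
import cv2,numpy as np
s=robot.sense();print(s, robot.nose_length)
for n in("side","top"):
    f=robot.grab_frame(n);np.savez(f"{n}0.npz",**f);cv2.imwrite(f"pics/{n}0.png",f["image"][:,:,::-1]);print(n,f["fx"],f["fy"],f["cx"],f["cy"],f["R"],f["t"],-f["R"].T@f["t"])
E
```

```text
pics
{'t': 0.0, 'joint_pos': array([ 1.09808225,  0.46947071, -0.04859995,  1.53367909,  0.02408322,
        1.1409895 , -0.08230504]), 'joint_velocities': array([ 2.54460634e-04, -3.91372381e-04,  9.15519815e-04, -6.98151139e-04,
       -1.08412258e-05,  2.43896147e-04,  7.01016898e-05]), 'effort': array([-1.92236030e-04, -5.10305822e+01, -4.68589319e-02, -2.37706518e+01,
        1.05957847e-02,  7.69552047e-03,  2.78051715e-05]), 'tcp_pos': array([ 0.28961599, -0.60909756,  0.24124795]), 'tcp_rot': array([-3.13963161e+00,  5.36648559e-05,  4.43837852e-01]), 'wrist_force': array([-0.58672614, -0.77092514, -0.53956142]), 'torque': array([-0.01816283,  0.04086628,  0.00510683]), 'gripper_force': 0.0, 'opening': 1.00181852012753} 0.011
side 470.3957611172632 470.3957611172632 308.79303561089966 202.3014127296339 [[-0.92445917 -0.38041728  0.02565035]
 [-0.20762227  0.44583808 -0.87070167]
 [ 0.31979406 -0.81025373 -0.4911422 ]] [0.4110181  0.22746855 1.03099538] [0.09749079 0.89031209 0.69387983]
top 474.82696759631676 474.82696759631676 319.02160670159753 208.81166765737893 [[-0.02735798 -0.99958771 -0.00871517]
 [-0.98051706  0.02853053 -0.194351  ]
 [ 0.19451952  0.00322832 -0.98089334]] [-0.05691286  0.49464207  0.96871755] [ 0.29501349 -0.07412913  1.04584676]
```

View pics/top0.png

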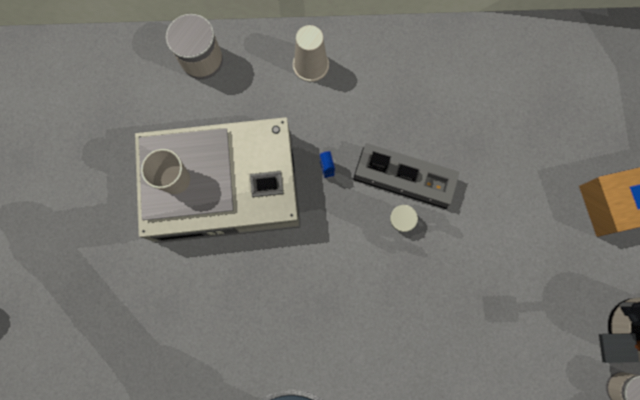

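View pics/side0.png

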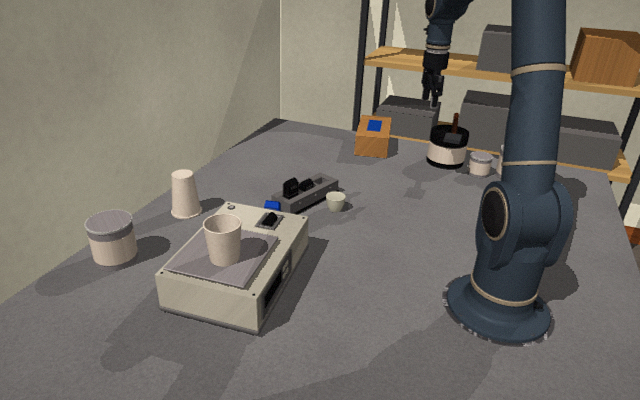

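The top view shows the scale at (135–298, 118–238) with the bay at (267,184), and the charger's wells at (380,161), (408,172) and (437,184). The side view suggests the pack in well 1 is the tall one. Next I measure these.

```bash
cat >h.py <<'E'
import numpy as np,cv2
def cloud(f):
    z=f["range_z"];v,u=np.indices(z.shape)
    c=np.stack([(u-f["cx"])/f["fx"]*z,(v-f["cy"])/f["fy"]*z,z],-1)
    P=(c-f["t"])@f["R"];P[z==0]=np.nan;return P
def ray(f,u,v,h):
    d=f["R"].T@np.array([(u-f["cx"])/f["fx"],(v-f["cy"])/f["fy"],1]);o=-f["R"].T@f["t"]
    return o+d*(h-o[2])/d[2]
def cast(f,pts,h): return np.array([ray(f,u,v,h)[:2] for u,v in pts])
def rect(xy):
    (c,s,a)=cv2.minAreaRect((np.asarray(xy)*1000).astype(np.float32)); return np.round(c,1),np.round(s,1),round(a,2)
E
python3 - <<'E'
from h import *
f=dict(np.load("top0.npz"));P=cloud(f);Z=P[...,2];I=f["image"]
def win(a,b,c,d):
    m=np.zeros(Z.shape,bool);m[c:d,a:b]=1;return m
def big(m):
    n,l,s,_=cv2.connectedComponentsWithStats(m.astype(np.uint8));k=1+np.argmax(s[1:,4]);return l==k
print("table",np.nanmedian(Z[300:340,300:400]))
m=big(win(125,310,105,250)&(Z>.09)&(Z<.125));print("scale deck z",np.nanmedian(Z[m&win(235,295,195,225)]))
def out(m,h):
    ys,xs=np.nonzero(m); return rect(cast(f,np.c_[xs,ys],h))
print("scale",out(m,.1))
m=big(win(340,475,135,215)&(Z>.035)&(Z<.055));print("charger",out(m,.045),np.nanmedian(Z[m]))
m=win(340,475,135,215)&(Z>.065)
n,l,s,c=cv2.connectedComponentsWithStats(m.astype(np.uint8))
for k in range(1,n):
    if s[k,4]>15:q=P[l==k];print("pack",s[k],c[k],np.round(q.mean(0),4),np.nanmax(q[:,2]))
m=win(245,290,165,205)
dark=m&(I.max(2)<50);print("bay dark",dark.sum(),np.round(np.nanmean(P[dark],0),4),np.nanmax(P[dark][:,2]))
g=m&(I.max(2)<140);g=big(g);print("collar",g.sum(),out(g,.105))
a=cv2.resize(I[110:225,225:475],None,fx=3.2,fy=3.2,interpolation=cv2.INTER_CUBIC);cv2.imwrite("pics/c1.png",a[:,:,::-1])
print(I[184,240:295].max(1),np.round(Z[184,240:295]*1000))
E
```

```text
table 0.0005497440088623715
scale deck z 0.10102950457903148
scale (array([557.1, 142. ]), array([226.9, 320.8]), 4.66)
charger (array([ 567.1, -265. ]), array([214.1,  80. ]), 70.2) 0.046003884622857566
pack [369 151  23  18 256] [379.98046875 159.49609375] [ 0.5869 -0.2018  0.0872] 0.09760533328492543
pack [400 165  19  10  94] [408.9787234  169.78723404] [ 0.5681 -0.2649  0.0678] 0.07286005550019414
bay dark 262 [0.5351 0.0345 0.1121] 0.12180817189090322
collar 765 (array([536.3,  34.9]), array([50.1, 65.9]), 4.87)
[197 196 196 197 196 198 199 198 190 178 156 124 101  81  66  62  49  24
  15  14  17  18  18  15  18  17  14  15  17  16  16  15  15  17  16  12
  24  42  64  93 109 102 110 150 174 176 174 173 172 170 171 174 171 139
  82] [103. 101. 101. 102. 100. 100. 102. 101.  99.  97. 101. 107. 105. 107.
 103. 101. 103. 119. 115. 118. 118. 119. 118. 116. 114. 116. 121. 117.
 116. 117. 114. 116. 115. 114. 113. 113. 106.  87. 105. 107. 108. 106.
 107. 103. 102. 101. 100. 104.  98. 101. 101. 104. 101.  97.  76.]
```

View pics/c1.png

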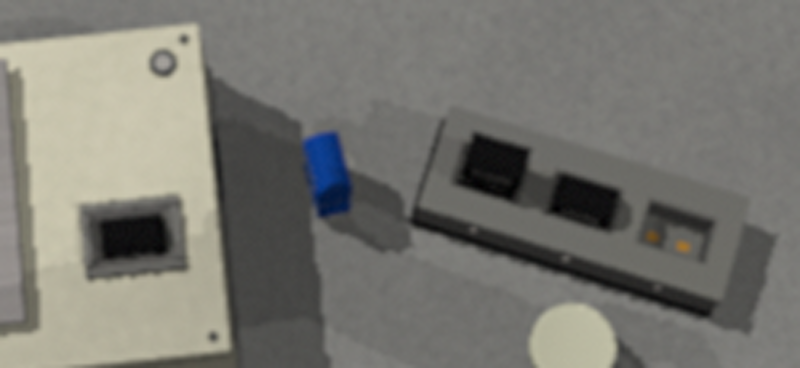

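Well 1 (left) holds the tall pack (top about 93 mm) and well 2 the small one. Well 3 is empty, with its brass contacts visible. Next I refine the charger's top face and press the spent pack.

```bash
python3 - <<'E'
from h import *
from plant import robot
f=dict(np.load("top0.npz"));P=cloud(f);Z=P[...,2];I=f["image"]
w=np.zeros(Z.shape,bool);w[135:215,340:475]=1
b=I.max(2).astype(int)
m=(w&(abs(Z-.046)<.009)&(b>72)).astype(np.uint8)
m=cv2.morphologyEx(m,cv2.MORPH_OPEN,np.ones((3,3)))
ys,xs=np.nonzero(m);print("charger",rect(cast(f,np.c_[xs,ys],.045)))
# well 3: brass contacts and interior
hsv=cv2.cvtColor(I,cv2.COLOR_RGB2HSV)
br=w&(hsv[...,1]>110)&(hsv[...,0]<25);ys,xs=np.nonzero(br);print("brass",len(xs),cast(f,np.c_[xs,ys],.016).mean(0))
# tall pack top ridge: pixels of highest z
for u0,u1,v0,v1,t in((365,394,148,176,.093),(398,422,162,180,.067)):
    k=np.zeros_like(w);k[v0:v1,u0:u1]=1;k&=(b<45)&(Z>t-.005);q=P[k];ys,xs=np.nonzero(k);print(len(q),rect(cast(f,np.c_[xs,ys],t)),q.mean(0))
robot.grip(0.0,40)
for y in(.083+np.pi/2,.083-np.pi/2,-.345+np.pi/2,-.345-np.pi/2):
    for p in((.5357,.0347,.2),(.5357,.0347,.119),(.58,-.2,.2)):
        q=robot.inverse_kinematics(p,[np.pi,0,y]);print(round(y,2),None if q is None else np.round(q,2))
E
```

```text
charger (array([ 540.2, -255.3]), array([214.1, 137.2]), 70.2)
brass 20 [ 0.54845109 -0.31933224]
131 (array([ 587.9, -201.6]), array([36.8, 18.2]), 70.76) [ 0.58903588 -0.20159481  0.09275286]
133 (array([ 566.1, -263.9]), array([38.1, 18.3]), 69.04) [ 0.56662738 -0.26449865  0.06659394]
1.65 [ 0.39  0.36 -0.67  1.88  0.27  0.99 -0.31]
1.65 [ 0.34  0.46 -0.61  1.96  0.36  0.83 -0.39]
1.65 [ 0.61  0.45 -0.47  1.71  0.23  1.03  0.15]
-1.49 [ 0.72  0.55 -1.17  1.87  0.57  1.11  2.56]
-1.49 [-0.93  0.64  1.11  2.02 -0.73  0.94 -2.49]
-1.49 [-0.48  0.64  1.11  1.78 -0.63  1.14 -2.22]
1.23 [ 0.35  0.35 -0.61  1.88  0.24  0.98 -0.72]
1.23 [ 0.3   0.45 -0.56  1.96  0.32  0.82 -0.79]
1.23 [ 0.55  0.44 -0.38  1.72  0.19  1.02 -0.24]
-1.92 [ 0.72  0.55 -1.17  1.87  0.57  1.11  2.13]
-1.92 [ 0.7   0.71 -1.18  1.94  0.77  1.04  1.97]
-1.92 [-0.48  0.64  1.11  1.78 -0.63  1.14 -2.64]
```

```bash
python3 - <<'E'
from h import *
from plant import robot
f=dict(np.load("top0.npz"));print("w3",ray(f,435.6,181.9,.045), "bay top",ray(f,267,184,.11))
D=[np.pi,0,.083+np.pi/2];x,y=.5358,.0347
robot.goto([x,y,.2],D);robot.move_straight([x,y,.138],vel=.15)
s=robot.sense();print(s["t"],s["tcp_pos"],s["wrist_force"])
r=robot.move_straight([x,y,.116],vel=.006,contact_N=11.5)
s=robot.sense();print(r,s["t"],s["tcp_pos"],s["wrist_force"],s["torque"])
robot.move_straight([x,y,.155],vel=.04)
s=robot.sense();print(s["t"],s["tcp_pos"],s["wrist_force"])
robot.move_straight([x,y,.26],vel=.2)
for n in("top","side"):
    g=robot.grab_frame(n);np.savez(n+"1.npz",**g)
g=np.load("side1.npz")["image"];cv2.imwrite("pics/s1.png",cv2.resize(g[180:260,220:340],None,fx=5,fy=5)[:,:,::-1])
E
```

```text
w3 [ 0.54560692 -0.3251652   0.045     ] bay top [0.53506165 0.03322919 0.11      ]
3.8833 [0.53624317 0.03472595 0.13832774] [ 0.46724117 -0.36580883  0.28916956]
True 6.4083 [0.53701391 0.03485208 0.12242762] [-0.67034086 -0.1482567   4.9016479 ] [-0.05588753  0.21599072 -0.03716806]
7.3917 [0.53560126 0.03462031 0.15477356] [ 0.36696246 -0.12765142 -0.49533445]
```

View pics/s1.png

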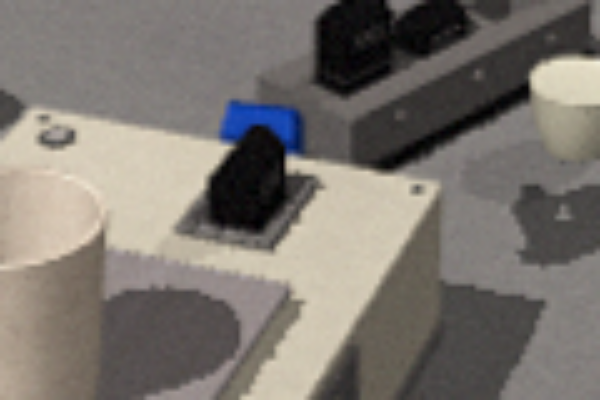

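The side view shows the pack popped up, standing tall in the bay at crop (250,175). Next I grip and lift it.

```bash
python3 - <<'E'
from h import *
from plant import robot
f=dict(np.load("top1.npz"));P=cloud(f);b=f["image"].max(2)
k=np.zeros(b.shape,bool);k[160:210,245:295]=1;k&=(b<45)&(P[...,2]>.13);ys,xs=np.nonzero(k)
print(len(xs), len(xs)and (rect(cast(f,np.c_[xs,ys],.137)),np.median(P[k],0)))
D=[np.pi,0,.083+np.pi/2];x,y=.5358,.0347
def S(l):
    s=robot.sense();print(l,round(s["t"],2),np.round(s["tcp_pos"],4),np.round(s["wrist_force"],2),round(s["opening"],3),round(s["gripper_force"],1))
robot.grip(.6,40);robot.move_straight([x,y,.155],vel=.2)
print(robot.move_straight([x,y,.119],vel=.06,contact_N=6));S("down")
robot.grip(0,30);S("grip")
E
```

```text
3 ((array([565.6, -19.9]), array([0. , 4.1]), 89.07), array([ 0.41738301, -0.04958211,  0.63482807]))
False
down 10.13 [0.5359 0.0349 0.119 ] [-0.96  0.5   0.23] 0.601 0.0
grip 10.48 [0.5359 0.0348 0.1193] [-1.14 -0.24  1.33] 0.27 33.7
```

```bash
cat >>h.py <<'E'
from plant import robot
def S(l):
    s=robot.sense();print(l,round(s["t"],2),np.round(s["tcp_pos"],4),np.round(s["wrist_force"],2),round(s["opening"],3),round(s["gripper_force"],1))
BD=[np.pi,0,.083+np.pi/2];CD=[np.pi,0,-.338+np.pi/2]
E
python3 - <<'E'
from h import *
x,y=.5358,.0347
print(robot.move_straight([x,y,.145],vel=.05,contact_N=12));S("lift1")
robot.move_straight([x,y,.235],vel=.15);S("lift2")
x,y=.5456,-.326
robot.goto([x,y,.16],CD);S("over")
robot.move_straight([x,y,.113],vel=.1)
g=robot.grab_frame("side");np.savez("side2.npz",**g);cv2.imwrite("pics/s2.png",cv2.resize(g["image"][130:240,240:380],None,fx=5,fy=5)[:,:,::-1])
print(robot.move_straight([x,y,.074],vel=.03,contact_N=5));S("in")
E
```

```text
False
lift1 11.15 [0.5357 0.0346 0.145 ] [ 0.97  0.08 -1.94] 0.275 33.3
lift2 11.9 [0.5351 0.0344 0.2341] [ 0.03 -0.68 -2.98] 0.272 33.3
over 13.28 [ 0.547  -0.3233  0.1606] [-0.16  0.83 -1.9 ] 0.275 33.3
True
in 15.1 [ 0.5454 -0.326   0.0755] [-0.18 -0.47  4.93] 0.27 34.2
```

View pics/s2.png

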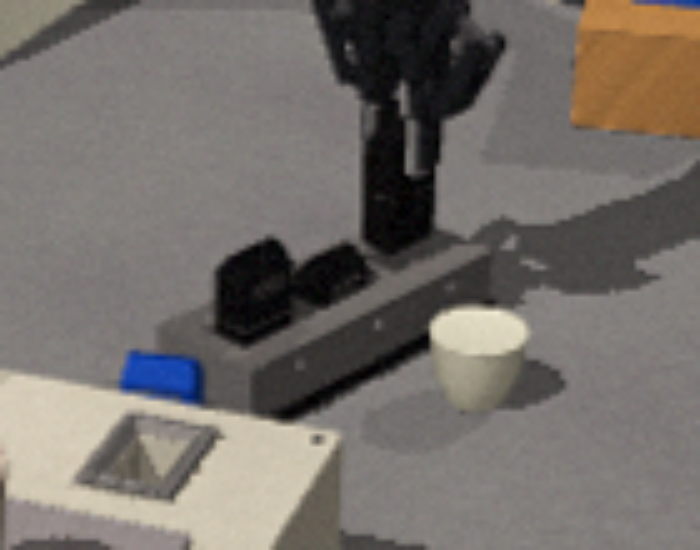

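The pack is entering well 3 (crop (400,240)), and the floor was felt at the right height. Next I release it and fetch the charged pack.

```bash
python3 - <<'E'
from h import *
x,y=.5456,-.326
robot.grip(.6);S("rel")
robot.move_straight([x,y,.17],vel=.2)
x,y=.5882,-.2017
robot.goto([x,y,.15],CD)
print(robot.move_straight([x,y,.0765],vel=.12,contact_N=8));S("down")
robot.grip(0,30);S("grip")
robot.move_straight([x,y,.1],vel=.06);robot.move_straight([x,y,.2],vel=.2);S("lift")
x,y=.5358,.0347
robot.goto([x,y,.235],BD);robot.move_straight([x,y,.185],vel=.1)
S("over")
for n in("top","side"):
    g=robot.grab_frame(n);np.savez(n+"3.npz",**g)
g=g["image"];cv2.imwrite("pics/s3.png",cv2.resize(g[130:270,200:360],None,fx=4,fy=4)[:,:,::-1])
E
```

```text
rel 15.48 [ 0.544  -0.3255  0.0737] [ 0.89 -0.1  -0.75] 0.6 0.0
False
down 17.47 [ 0.5887 -0.2021  0.077 ] [-0.95 -0.03  1.  ] 0.598 0.0
grip 17.82 [ 0.5887 -0.2018  0.0775] [-0.76  0.08  4.59] 0.271 31.6
lift 19.01 [ 0.5873 -0.2017  0.1988] [ 0.68 -0.38 -2.17] 0.27 30.9
over 20.62 [0.5362 0.0345 0.1851] [ 0.23  0.44 -1.66] 0.268 30.9
```

View pics/s3.png

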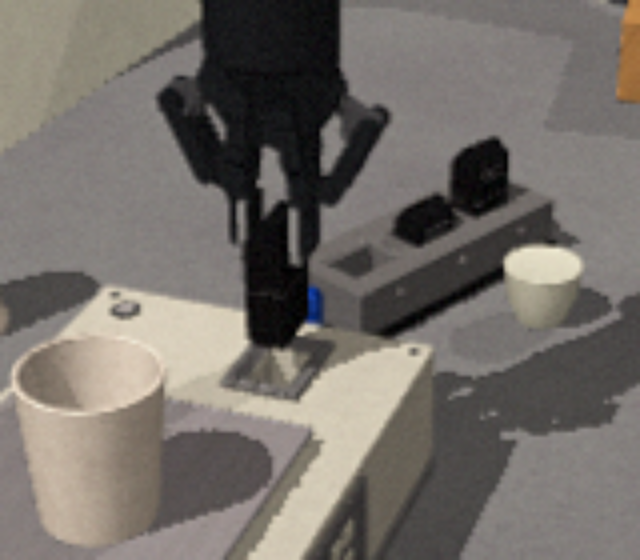

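The charged pack hangs over the bay at crop (285,350), and the spent pack stands in well 3 at (480,180). Next I insert it.

```bash
python3 - <<'E'
from h import *
x,y=.5358,.0347
print(robot.move_straight([x,y,.1205],vel=.03,contact_N=5));S("ins")
E
```

```text
True
ins 21.79 [0.5356 0.0355 0.158 ] [ 0.38  2.29 -1.12] 0.269 30.9
```

The pack touched the −y side of the lead-in (the force pushes it towards +y), so I shift it 1.5 mm in +y and continue.

```bash
python3 - <<'E'
from h import *
x,y=.5358,.0347
for k in range(3):
    y+=.0015;x-=.00012
    robot.move_straight([x,y,.160],vel=.03)
    r=robot.move_straight([x,y,.1205],vel=.025,contact_N=5);S(f"ins{k} {r}")
    s=robot.sense()
    if s["tcp_pos"][2]<.126 or s["wrist_force"][1]<.8: break
E
```

```text
ins0 False 23.77 [0.5357 0.0362 0.1207] [-2.18  0.62  2.31] 0.274 31.4
```

```bash
python3 - <<'E'
from h import *
x,y=.5356,.0362
robot.grip(.6);S("rel")
robot.move_straight([x,y,.185],vel=.15);robot.grip(0,30)
robot.move_straight([x,y,.158],vel=.1);S("pre");f0=robot.sense()["wrist_force"][2]
r=robot.move_straight([x,y,.129],vel=.02,contact_N=9);S(f"mid {r}")
fz=np.mean([robot.sense()["wrist_force"][2] for _ in range(3)])-f0
th=11.5-fz;print(fz,th)
if not r and 2<fz<8:
    r=robot.move_straight([x,y,.118],vel=.006,contact_N=th);S(f"press {r}")
    robot.move_straight([x,y,.155],vel=.04);robot.move_straight([x,y,.26],vel=.2)
    for n in("top","side"):
        g=robot.grab_frame(n);np.savez(n+"4.npz",**g)
    g=g["image"];cv2.imwrite("pics/s4.png",cv2.resize(g[130:270,200:360],None,fx=4,fy=4)[:,:,::-1])
E
```

```text
rel 24.16 [0.5358 0.0362 0.1205] [0.21 0.05 0.  ] 0.601 0.0
pre 25.7 [0.5354 0.0363 0.1577] [ 0.26 -0.64 -0.09] -0.003 0.0
mid False 27.3 [0.5358 0.0362 0.1292] [-0.5  -1.17  5.45] 0.001 2.4
5.536448008981665 5.963551991018335
press True 28.5 [0.5363 0.0363 0.1224] [-1.89  0.22  5.83] -0.001 2.9
```

View pics/s4.png

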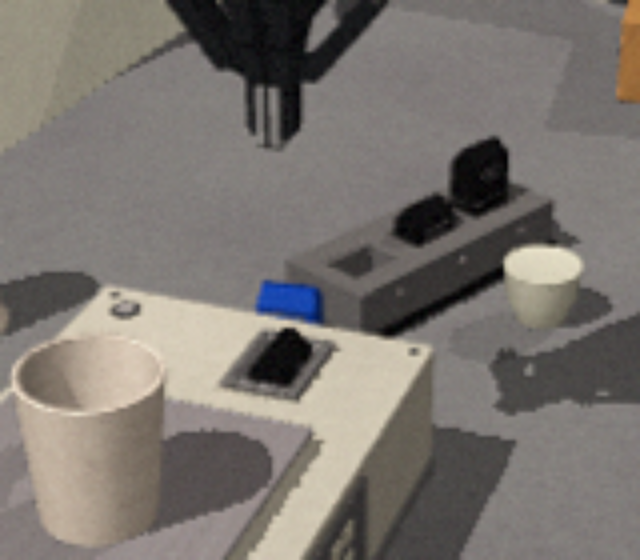

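The charged pack sits low in the bay, held by the catch, at crop (280,360). The spent pack is fully down in well 3 at (480,175), and the small pack and cups are unmoved.

```bash
python3 -c "
from plant import robot
print(robot.close_job())"
```

```text
the job is handed in; nothing more can be done
None
```

The job is handed in after about 30 s of robot time: the flat pack stands fully down in well 3, and the charged pack is in the bay, held down by the catch.

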